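# Sweep the tape rolls into the stock bay

## Robot

A 6-joint arm with a two-finger parallel gripper is mounted at the origin on the work surface. World frame = base frame: x ahead of the robot, y to its left, z up, the work surface at z = 0. Lengths are in mm, angles in rad, forces in N, time in s.
With the tool pointing down it reaches from about 350 to 975 mm from the base axis. Payload 7.1 kg.
Tool frame: the origin (TCP) lies on the front face of the gripper's body, between the roots of the fingers; the fingertips stand 80 mm ahead of it and the grasp point (between the pads) lies 61 mm ahead of it; z points along the fingers, y is the line along which they close (so a half turn about z gives the same grasp; the last joint's range is limited). The gripper opens to 88 mm and grips with 3 to 60 N. Pads are 20 mm wide; open, the fingers measure 115 mm over their backs; the gripper's body (75 mm by 178 mm) begins 61 mm behind the grasp point.
Start: joints at [-1.143, 0.423, 1.63, -0, 1.089, -0.019], TCP at [270.066, -563.622, 302.675] pointing down, gripper open.
Joint ranges: [-3, 3], [-0.9, 2.11], [0.09, 2.58], [-1.31, 4.45], [0.11, 2.69], [-2.54, 2.54]. Speed limits (rad/s): [2.39, 2.39, 3.01, 3.14, 3.14, 3.14].

## Interface

Orientations are given as a rotation vector (axis times angle).
In Python, from workcell import readout, vision, close_job gives the robot as it stands.
- The arm moves only by the tool servo_tool, never from a script. Its argument "plan" is a list that holds one entry, the list of rows, each a list of 7 numbers: the gripper command: -1 is fully open, 1 is shut, values between are in proportion, then the shift along the world's x, y, z in units of 40 mm (1.0 is 40 mm), then the turn, a rotation vector about the world's x, y, z in units of 5 degrees (1.0 is 5 degrees). A call has 1 to 5 rows; each row shifts and turns the commanded pose from where the row before left it; what a row does not reach is not made up. A row lasts 1/12 s, in which the tool goes at most 41.7 mm and 7.16 degrees, less where a joint would pass 70% of its speed; a pose out of reach is approached as far as the arm can. A call is refused whole if a number of a shift passes 1 or a number of a turn 1, either way. A call with a gripper value outside its range is refused whole. The fingers move at their own pace and stop on an object; the grip force is fixed at half the most. Time passes only in rows, so rows that do not move let the fingers close. It gives the time, the measured TCP pose, the force, the opening and the grip force at its end, in the units of the state.
- readout.get_obs(): the state, without advancing time (a new reading comes with each control period).
- vision.get_image(name): name is "scene" or "top" or "wrist"; returns the picture (400x640x3 uint8, red, green, blue); there is no depth.
- vision.camera_params(name): a dict with "fx", "fy", "cx", "cy" (pixels), "D" ([k1, k2, p1, p2, k3] as OpenCV has them; the pictures are not rectified), "rvec" (rotation vector, rad) and "tvec" (3), from world to camera coordinates, as OpenCV has them; the wrist camera has in their place "hand_eye" (4x4, takes a point from camera to tool coordinates, whose origin is the TCP and whose axes are the flange's). Camera axes: x right, y down, z forward; pixel columns grow to the right and rows downward; lengths in mm; the calibration is good to about 2 mm. A picture is of the moment at which its call begins: read the wrist's pose just before it. camera_params takes no time and is no camera call.
- close_job(): hands the job in; it is judged then, once.
The state is a dict: "t": time; "qpos": joint angles; "qvel": joint speeds; "joint_torque": joint torques, N m; "ee_pos": TCP position; "orientation": TCP orientation; "ft_force": force on the tool from outside, world axes, zero at the start; "moment": the same for the moment, N m; "width": finger opening in mm; "grasp_force": force on a finger pad.
Only numpy, scipy, OpenCV 4.12 (cv2) and the standard library are available. Lean on these libraries where they do the work, as an engineer would, in place of code of your own. Each camera call takes 0.05 s, during which the arm holds its last target. There are 200 camera calls.

## Task

Sweep the three loose rolls of masking tape across the table with your fingertips into the open-fronted plywood stock bay, until all three lie flat and wholly inside it, behind its front edge. Slide them along the table, without lifting or tipping them up, and leave everything else standing where it is.

Things in the scene. Friction and masses are not known exactly. Their poses are not given: they have to be found in the camera images.
- bay: Fixed open-fronted plywood stock bay, left: back and two side walls (8 mm thick, 42 mm high), no floor, no sill; inside 184 mm wide, 130 mm deep. Origin on the table, centre of the inside; x points from the open front (x = -65 mm) to the back wall (+65 mm), y along the width (side walls at +-92 mm), z up. Its open front faces the robot's right (world -y) within 0.3 rad.
- tape_1: Roll of beige masking tape lying flat on the table: a ring of 50 mm outer diameter and 19 mm height, with a 27 mm hole through its cardboard core, about 30 g, loose, slides on the table. Origin at the centre of its underside; z up along its axis. One of three alike.
- tape_2: Roll of beige masking tape lying flat on the table: a ring of 50 mm outer diameter and 19 mm height, with a 27 mm hole through its cardboard core, about 30 g, loose, slides on the table. Origin at the centre of its underside; z up along its axis. One of three alike.
- tape_3: Roll of beige masking tape lying flat on the table: a ring of 50 mm outer diameter and 19 mm height, with a 27 mm hole through its cardboard core, about 30 g, loose, slides on the table. Origin at the centre of its underside; z up along its axis. One of three alike.
- glue_stick: Glue stick standing upright among the rolls, 25 mm diameter, 70 mm high, white with a blue cap, light and loose, easily tipped. Origin at the centre of its underside. To be left alone.
- eraser: Small white eraser in a blue sleeve lying among the rolls, a block of 44 x 20 x 12 mm (x, y, z), loose. Origin at the centre of its underside. To be left alone.
- pen_pot: Black round pot full of pens, 76 mm diameter, 95 mm high, pens up to about 150 mm, loose, standing beyond the rolls towards the far edge on the right. Origin at the centre of its underside. To be left alone.
- jar: Squat pale jar with a grey lid, 60 mm diameter, 80 mm high, loose, standing beyond the rolls towards the far edge. Origin at the centre of its underside. To be left alone.
- stapler: Black desk stapler, 130 x 34 x 53 mm (x, y, z), loose, lying to the right of the rolls. Origin at the centre of its underside. To be left alone.
Things that resemble listed ones, but are neither listed nor needed, are in the scene too. Leave any black or purple look-alike of the tape_3 alone.

How it is judged (in metres and radians):
At the end, for the whole second after the job is handed in: All three rolls lie flat on the table (within 0.1 rad, underside within 5 mm of it) and at rest, wholly between the walls of the bay and wholly behind its front edge (centre at least 25 mm inside it) (x of tape_1 in the frame of bay between -0.04 and 0.065 m and y of tape_1 in the frame of bay between -0.092 and 0.092 m and height (world z) of each of tape_1, tape_2, tape_3 below 0.005 m and angle between each of tape_1, tape_2, tape_3's own z axis and vertical below 0.1 rad and linear speed of each of tape_1, tape_2, tape_3 below 0.01 m/s and x of tape_2 in the frame of bay between -0.04 and 0.065 m and y of tape_2 in the frame of bay between -0.092 and 0.092 m and x of tape_3 in the frame of bay between -0.04 and 0.065 m and y of tape_3 in the frame of bay between -0.092 and 0.092 m); the robot touches nothing.
It fails at once if a roll of tape is lifted off the table (over 12 mm) or tipped up (over 0.5 rad) (height (world z) of any of tape_1, tape_2, tape_3 above 0.012 m or angle between any of tape_1, tape_2, tape_3's own z axis and vertical above 0.5 rad).
It fails at once if the glue stick or the eraser is moved by more than 15 mm or tipped (over 0.3 rad) (distance of any of glue_stick, eraser from where it was at the start of the episode above 0.015 m or angle between any of glue_stick, eraser's own z axis and vertical above 0.3 rad).
It fails at once if the pen pot or the jar is moved by more than 15 mm or tipped (over 0.3 rad) (distance of any of pen_pot, jar from where it was at the start of the episode above 0.015 m or angle between any of pen_pot, jar's own z axis and vertical above 0.3 rad).
It fails at once if the stapler is moved by more than 15 mm or tipped (over 0.3 rad) (distance of stapler from where it was at the start of the episode above 0.015 m or angle between stapler's own z axis and vertical above 0.3 rad).
It also fails if it takes over 72 s, if anything falls off the work surface, if the arm or the gripper's body presses on something with over 40 N, if the wrist force passes 120 N, or if a joint passes its speed limit or range.

## Working session

There is one attempt and no reset: what is moved stays moved. The work goes in short steps, Python scripts to look and compute and a tool call to move; the robot and the scene stay as the last step left them, time stands still between calls to the robot, and variables do not carry over. Pictures are saved under pics/ and viewed, at most 10 in all, crops included, and the job is handed in when it is done.

Besides the shell and the picture viewer there is one more tool, called after ">>>" by a JSON object that holds its "api" and its "payload". servo_tool: Moves the arm, as the interface text tells. Its arguments: {"type":"object","properties":{"plan":{"type":"array"}},"required":["plan"]}

```bash
mkdir -p pics; cat > h.py <<'E'
import numpy as np,cv2
from workcell import readout,vision
def px2w(name,pts,z):
    c=vision.camera_params(name);K=np.array([[c['fx'],0,c['cx']],[0,c['fy'],c['cy']],[0,0,1.]])
    u=cv2.undistortPoints(np.array(pts,float).reshape(-1,1,2),K,np.array(c['D'],float)).reshape(-1,2)
    R=cv2.Rodrigues(np.array(c['rvec'],float))[0];t=np.array(c['tvec'],float).ravel()
    o=-R.T@t;d=np.c_[u,np.ones(len(u))]@R
    return o+d*((z-o[2])/d[:,2])[:,None]
def grab(name,f):
    im=vision.get_image(name);cv2.imwrite('pics/'+f,im[:,:,::-1]);return im
E
python3 - <<'E'
from h import *
grab('top','top0.png');grab('scene','sc0.png')
o=readout.get_obs();print(o['t'],o['ee_pos'],o['orientation'])
print(vision.camera_params('top'))
E
```

```text
0.1 [ 269.92169273 -563.26718851  301.98369613] [-3.06216927e+00 -6.95775273e-01  4.65129761e-04]
{'fx': 385.9141388232477, 'fy': 385.9141388232477, 'cx': 318.4058364050758, 'cy': 189.4140129162987, 'D': array([-0.00316304,  0.        ,  0.        ,  0.        ,  0.        ]), 'rvec': array([ 2.23164646, -2.17754079,  0.01962759]), 'tvec': array([-37.67033791, 581.14980172, 834.1742062 ])}
```

View pics/top0.png

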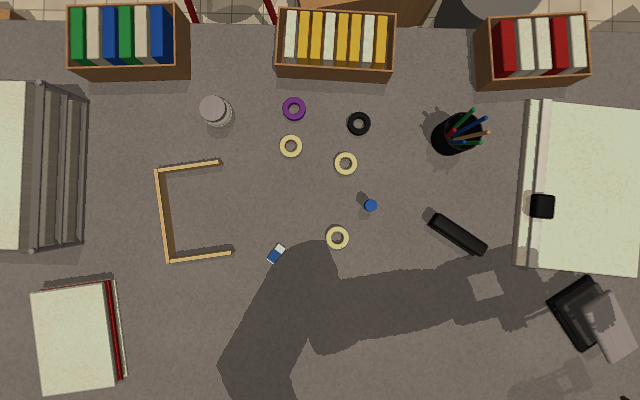

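View pics/sc0.png

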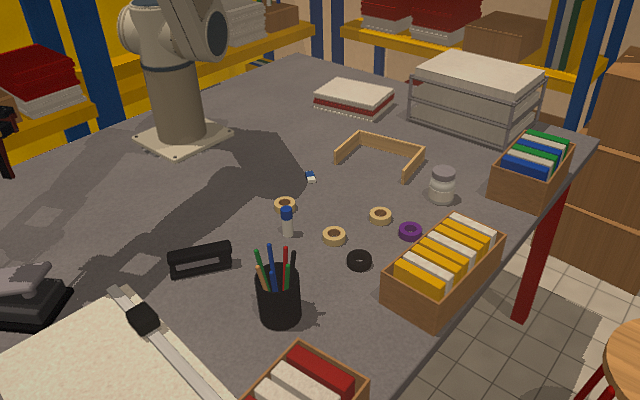

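The top view has +x up and +y left. The beige rolls are at px (291,146), (346,163) and (337,238). The bay spans (156–232, 160–262) and opens right. The eraser is at (277,253), the glue stick cap at (370,205), the purple ring at (294,108) and the black ring at (358,123).

```bash
python3 - <<'E'
from h import *
im=cv2.imread('pics/top0.png');hsv=cv2.cvtColor(im,cv2.COLOR_BGR2HSV)
for c in [(291,146),(346,163),(337,238)]:
    x,y=c;m=((hsv[y-16:y+17,x-16:x+17,2]>140)&(hsv[y-16:y+17,x-16:x+17,1]>40)).astype('uint8')
    k=max(cv2.findContours(m,0,2)[0],key=len);(a,b),r=cv2.minEnclosingCircle(k)
    p=(a+x-16,b+y-16);print(p,r,px2w('top',[p],17)[0].round(1))
P=lambda n,p,z:print(n,px2w('top',p,z).round(0)[:,:2].tolist())
P('bay outer/tips top',[(155,169),(167,263),(220,161),(232,253)],42)
P('eraser',[(277,253)],12);P('eraser corners',[(277,243),(286,247),(276,265),(267,261)],12)
P('glue cap',[(370,205)],70);P('jar',[(213,109)],80);P('purple,black',[(294,108),(358,123)],19)
P('stapler',[(433,212),(484,248)],50);P('pot',[(455,137)],95)
cv2.imwrite('pics/top0c.png',cv2.resize(im[90:290,130:400],None,fx=2.9,fy=2.9,interpolation=2))
E
```

```text
(290.52105236053467, 145.44736862182617) 11.463912963867188 [675.3  39.2  17. ]
(345.5, 163.0) 11.412812232971191 [640.1 -80.5  17. ]
(337.0617980957031, 237.4775276184082) 11.47779369354248 [479.4 -66.1  17. ]
bay outer/tips top [[616.0, 321.0], [420.0, 289.0], [636.0, 184.0], [444.0, 153.0]]
eraser [[442.0, 63.0]]
eraser corners [[464.0, 63.0], [456.0, 44.0], [416.0, 64.0], [424.0, 84.0]]
glue cap [[551.0, -129.0]]
jar [[736.0, 192.0]]
purple,black [[756.0, 34.0], [727.0, -105.0]]
stapler [[540.0, -261.0], [469.0, -367.0]]
pot [[689.0, -289.0]]
```

View pics/top0c.png

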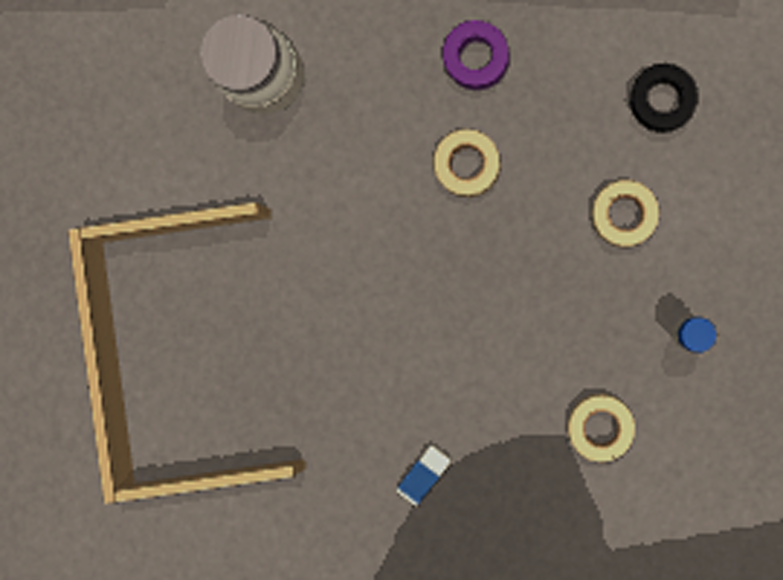

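>>> {"api": "servo_tool", "payload": {"plan": [[[0.45,0.5,0.65,0,0,0,1],[0.45,0.5,0.65,0,0,0,1],[0.45,0.5,0.65,0,0,0,1],[0.45,0.5,0.65,0,0,0,1],[0.45,0.5,0.65,0,0,0,1]]]}}

```text
t: 0.52
ee_pos: [370.5, -432.2, 302.3]
orientation: [-2.837, -1.348, 0.0]
ft_force: [0.6, 0.1, 0.3]
width: 57.9
grasp_force: 0.0
```

```bash
python3 - <<'E'
from h import *
for z in (0,80,100):print(z,px2w('top',[(276,77),(392,83),(277,68),(393,72)],z).round(0)[:,:2].tolist())
o=readout.get_obs();print(o['t'],o['ee_pos'],o['orientation'],o['width'],o['qpos'])
E
```

```text
0 [[829.0, 77.0], [822.0, -180.0], [849.0, 75.0], [846.0, -182.0]]
80 [[804.0, 67.0], [797.0, -166.0], [822.0, 65.0], [819.0, -168.0]]
100 [[798.0, 64.0], [791.0, -163.0], [815.0, 63.0], [812.0, -164.0]]
0.5167 [ 370.53966338 -432.20896966  302.32222399] [-2.83701018e+00 -1.34773792e+00  2.16140356e-04] 57.90245482741837 [-8.82991851e-01  3.42610394e-01  1.75504208e+00  4.94909804e-05
  1.04468085e+00 -1.99207991e-01]
```

>>> {"api": "servo_tool", "payload": {"plan": [[[0.45,0.49,0.65,0,0,0,1],[0.45,0.49,0.65,0,0,0,1],[0.45,0.49,0.65,0,0,0,1],[0.45,0.49,0.65,0,0,0,1],[0.45,0.49,0.65,0,0,0,1]]]}}

```text
t: 0.93
ee_pos: [468.6, -302.1, 302.4]
orientation: [-2.478, -1.93, 0.0]
ft_force: [0.1, 0.9, -1.3]
width: 25.6
grasp_force: 0.0
```

>>> {"api": "servo_tool", "payload": {"plan": [[[0.45,0.49,0.65,0,0,0,1],[0.45,0.49,0.65,0,0,0,1],[0.45,0.49,0.65,0,0,0,1],[0.45,0.49,0.65,0,0,0,1],[0.45,0.49,0.65,0,0,0,1]]]}}

```text
t: 1.35
ee_pos: [566.6, -172.1, 302.4]
orientation: [-2.001, -2.421, 0.0]
ft_force: [0.4, -0.2, -0.4]
width: 24.3
grasp_force: 0.0
```

>>> {"api": "servo_tool", "payload": {"plan": [[[0.45,0.49,0.65,0,0,0,1],[0.45,0.49,0.65,0,0,0,1],[0.45,0.49,0.65,0,0,0,1],[0.45,0.49,0.65,0,0,0,1],[0.45,0.49,0.65,0,0,0,1]]]}}

```text
t: 1.77
ee_pos: [664.6, -42.1, 302.2]
orientation: [-1.429, -2.797, 0.001]
ft_force: [0.3, 0.1, 1.5]
width: 24.3
grasp_force: 0.0
```

>>> {"api": "servo_tool", "payload": {"plan": [[[0.45,0.49,0.65,-0.5,0,0,1],[0.45,0.49,0.65,-0.5,0,0,1],[0.45,0,0,-1,0,0,0],[0.45,0,0,-1,0,0,0],[0.45,0,0,0,0,0,0]]]}}

```text
t: 2.18
ee_pos: [698.6, 9.2, 173.6]
orientation: [-1.18, -2.897, 0.008]
ft_force: [-2.8, 1.2, -1.1]
width: 24.2
grasp_force: 0.0
```

```bash
python3 - <<'E'
from h import *
from scipy.spatial.transform import Rotation as R
o=readout.get_obs();m=R.from_rotvec(o['orientation']).as_matrix()
print(o['t'],o['ee_pos'],o['width'],o['qpos'].round(2) if hasattr(o['qpos'],'round') else o['qpos'],'line',np.degrees(np.arctan2(m[1,1],m[0,1])))
grab('wrist','w1.png')
E
```

```text
2.1833 [698.55582787   9.20081499 173.61303181] 24.171740295799935 [-0.    0.68  1.52 -0.    0.96 -0.8 ] line 45.67100906398084
```

View pics/w1.png

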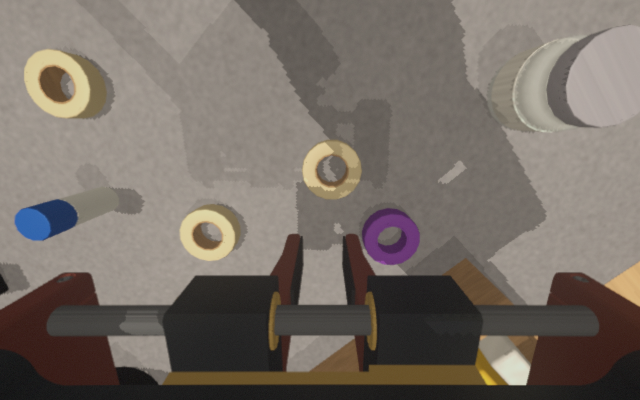

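The wrist view shows roll A at px (331,169), almost centred ahead of the fingers (gap around column 323). Purple is at (391,237), clear of the right finger. I'll cross-check positions through the wrist camera.

```bash
cat >> h.py <<'E'
from scipy.spatial.transform import Rotation as Rt
def wpx2w(o,pts,z):
    c=vision.camera_params('wrist');K=np.array([[c['fx'],0,c['cx']],[0,c['fy'],c['cy']],[0,0,1.]])
    u=cv2.undistortPoints(np.array(pts,float).reshape(-1,1,2),K,np.array(c['D'],float)).reshape(-1,2)
    T=np.eye(4);T[:3,:3]=Rt.from_rotvec(o['orientation']).as_matrix();T[:3,3]=o['ee_pos'];T=T@np.array(c['hand_eye'])
    p=T[:3,3];d=np.c_[u,np.ones(len(u))]@T[:3,:3].T
    return p+d*((z-p[2])/d[:,2])[:,None]
E
python3 - <<'E'
from h import *
o=readout.get_obs();print(o['ee_pos'],o['orientation'])
print(wpx2w(o,[(331.5,169),(208,234),(63,84),(391,237)],17).round(1))
E
```

```text
[700.22216086   8.73043651 177.70665916] [-1.18273139 -2.90018489  0.00605982]
[[678.2  39.8  17. ]
 [642.6 -81.7  17. ]
 [482.6 -64.5  17. ]
 [760.7  35.3  17. ]]
```

>>> {"api": "servo_tool", "payload": {"plan": [[[0.45,0.05,-0.05,-0.8,0,0,0],[0.45,0,0,-0.8,0,0,0],[0.45,0,0,-0.55,0,0,0],[0.45,0,0,-0.25,0,0,0],[0.45,0,0,0,0,0,0]]]}}

```text
t: 2.65
ee_pos: [705.0, 5.9, 86.5]
orientation: [-1.187, -2.907, 0.001]
ft_force: [-1.1, -0.2, -0.3]
width: 24.0
grasp_force: 0.0
```

>>> {"api": "servo_tool", "payload": {"plan": [[[0.45,0,0,0,0,0,0]]]}}

```text
t: 2.73
ee_pos: [706.4, 6.1, 88.7]
orientation: [1.187, 2.907, 0.001]
ft_force: [0.8, -0.1, -0.3]
width: 24.3
grasp_force: 0.0
```

>>> {"api": "servo_tool", "payload": {"plan": [[[0.45,-0.1,0.1,-0.04,0,0,0],[0.45,-0.2,0.2,0,0,0,0],[0.45,-0.3,0.31,0,0,0,0],[0.45,-0.35,0.36,0,0,0,0],[0.45,-0.35,0.36,0,0,0,0]]]}}

```text
t: 3.15
ee_pos: [652.9, 60.5, 86.7]
orientation: [1.187, 2.907, 0.002]
ft_force: [-0.1, -0.6, 0.5]
width: 24.1
grasp_force: 0.3
```

```bash
cat >> h.py <<'E'
def beige(f,k='wrist'):
    o=readout.get_obs();im=grab(k,f);h=cv2.cvtColor(im,cv2.COLOR_RGB2HSV)
    m=((h[...,2]>110)&(h[...,1]>50)&(h[...,0]>18)&(h[...,0]<35)).astype('uint8')
    for c in cv2.findContours(m,0,2)[0]:
        (a,b),r=cv2.minEnclosingCircle(c)
        if r>9 and r<60: print((round(a),round(b)),round(r,1),(wpx2w(o,[(a,b)],17) if k=='wrist' else px2w(k,[(a,b)],17))[0].round(0)[:2])
E
python3 - <<'E'
from h import *
beige('w2.png');print('top');beige('t2.png','top');print(readout.get_obs()['ee_pos'])
E
```

```text
(142, 360) 31.9 [623. -75.]
(273, 322) 27.1 [663.   7.]
(372, 322) 27.6 [706.  52.]
(0, 201) 24.0 [506. -40.]
(322, 203) 45.9 [630.  84.]
(551, 26) 40.0 [643. 219.]
top
(337, 237) 11.4 [480. -66.]
(42, 220) 10.0 [501. 575.]
(345, 163) 11.4 [640. -80.]
(299, 142) 10.5 [682.  21.]
(298, 116) 10.5 [741.  26.]
(196, 156) 54.6 [649. 243.]
(204, 152) 51.7 [658. 226.]
(380, 39) 23.7 [ 913. -149.]
(356, 37) 23.7 [915. -97.]
(342, 36) 24.0 [916. -67.]
(316, 35) 23.5 [918. -10.]
(304, 34) 23.7 [919.  16.]
(92, 32) 26.0 [913. 481.]
(140, 31) 26.4 [919. 374.]
(253, 8) 14.9 [975. 129.]
[651.08508133  61.92178969  86.20492301]
```

Roll A sits centred in the fingertip cradle, 33 mm ahead as planned.

>>> {"api": "servo_tool", "payload": {"plan": [[[0.45,-0.3,0.31,0,0,0,0],[0.45,-0.35,0.36,0,0,0,0],[0.45,-0.35,0.36,0,0,0,0],[0.45,-0.35,0.36,0,0,0,0],[0.45,-0.35,0.36,0,0,0,0]]]}}

```text
t: 3.67
ee_pos: [585.7, 130.1, 86.3]
orientation: [1.186, 2.907, 0.002]
ft_force: [-0.1, -1.0, 0.9]
width: 24.2
grasp_force: 0.3
```

>>> {"api": "servo_tool", "payload": {"plan": [[[0.45,-0.35,0.36,0,0,0,0],[0.45,-0.35,0.36,0,0,0,0],[0.45,-0.35,0.36,0,0,0,0],[0.45,-0.35,0.36,0,0,0,0],[0.45,-0.3,0.3,0,0,0,0]]]}}

```text
t: 4.08
ee_pos: [517.4, 200.1, 86.2]
orientation: [1.186, 2.907, 0.002]
ft_force: [0.6, -1.2, 0.4]
width: 24.2
grasp_force: 0.3
```

>>> {"api": "servo_tool", "payload": {"plan": [[[0.45,-0.25,0.26,0,0,0,0],[0.45,-0.15,0.16,0,0,0,0],[0.45,-0.1,0.1,0,0,0,0],[0.45,0,0,0,0,0,0],[0.45,0,0,0,0,0,0]]]}}

```text
t: 4.5
ee_pos: [497.7, 220.0, 85.2]
orientation: [1.187, 2.908, 0.001]
ft_force: [0.6, -0.2, -0.4]
width: 24.2
grasp_force: 0.0
```

```bash
python3 - <<'E'
from h import *
beige('w3.png');grab('scene','s3.png')
E
```

```text
(372, 324) 25.0 [552. 211.]
(272, 324) 25.5 [508. 167.]
(180, 266) 35.8 [443. 158.]
(454, 167) 12.1 [508. 307.]
(323, 201) 46.4 [473. 245.]
```

View pics/w3.png

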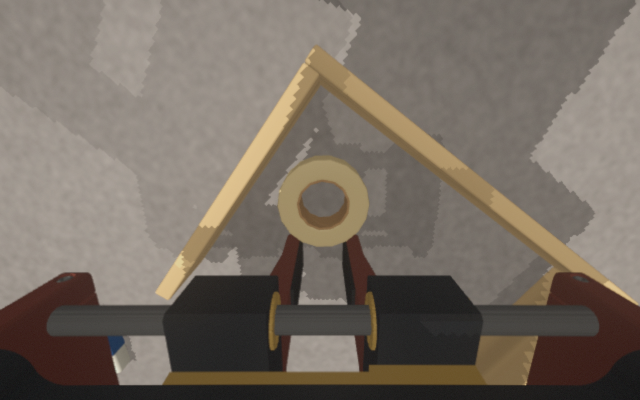

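Roll A is in the bay at about (473,245), 20 mm past its centre. I'll back off, lift and go to roll B.

>>> {"api": "servo_tool", "payload": {"plan": [[[0.45,0.2,-0.2,0,0,0,0],[0.45,0,0,0.8,0,0,0],[0.45,0,0,0.8,0,0,0],[0.45,0.35,-0.8,0.6,0,0,-1],[0.45,0.35,-0.8,0,0,0,-1]]]}}

```text
t: 5.02
ee_pos: [536.1, 148.6, 177.2]
orientation: [1.435, 2.788, 0.008]
ft_force: [1.5, 0.1, 0.0]
width: 23.8
grasp_force: 0.0
```

>>> {"api": "servo_tool", "payload": {"plan": [[[0.45,0.35,-0.8,0,0,0,-1],[0.45,0.35,-0.8,0,0,0,-1],[0.45,0.35,-0.8,0,0,0,-1],[0.45,0.35,-0.8,0,0,0,-1],[0.45,0.35,-0.8,0,0,0,-1]]]}}

```text
t: 5.43
ee_pos: [603.9, -14.6, 172.8]
orientation: [2.013, 2.411, 0.0]
ft_force: [1.2, -0.6, 0.1]
width: 24.5
grasp_force: 0.0
```

>>> {"api": "servo_tool", "payload": {"plan": [[[0.45,0.35,-0.8,0,0,0,0],[0.45,0.35,-0.8,0,0,0,0],[0.45,0.35,-0.8,0,0,0,0],[0.45,0,0,0,0,0,0],[0.45,0,0,0,0,0,0]]]}}

```text
t: 5.85
ee_pos: [645.4, -110.5, 172.4]
orientation: [2.011, 2.413, 0.0]
ft_force: [-0.4, -0.3, -0.4]
width: 24.4
grasp_force: 0.0
```

```bash
python3 - <<'E'
from h import *
o=readout.get_obs();m=Rt.from_rotvec(o['orientation']).as_matrix();print(o['t'],o['ee_pos'],np.degrees(np.arctan2(m[1,1],m[0,1])))
beige('w4.png')
E
```

```text
5.85 [ 645.38481285 -110.4960574   172.3957047 ] 10.373948244218493
(272, 324) 25.0 [ 618. -233.]
(372, 324) 25.5 [ 715. -215.]
(631, 243) 42.4 [921. -90.]
(323, 175) 30.4 [641. -78.]
(132, 120) 39.5 [484. -63.]
```

>>> {"api": "servo_tool", "payload": {"plan": [[[0.45,0,-0.25,-0.6,0,0,0],[0.45,0,0,-0.8,0,0,0],[0.45,0,0,-0.5,0,0,0],[0.45,0,0,-0.25,0,0,0],[0.45,0,0,0,0,0,0]]]}}

```text
t: 6.32
ee_pos: [643.1, -116.2, 84.2]
orientation: [-2.003, -2.415, 0.004]
ft_force: [-0.8, 1.0, 0.1]
width: 24.1
grasp_force: 0.0
```

>>> {"api": "servo_tool", "payload": {"plan": [[[0.45,-0.02,0.1,0,0,0,0],[0.45,-0.04,0.25,0,0,0,0],[0.45,-0.065,0.4,0,0,0,0],[0.45,-0.075,0.45,0,0,0,0],[0.45,-0.075,0.45,0,0,0,0]]]}}

```text
t: 6.73
ee_pos: [634.3, -49.6, 88.2]
orientation: [2.006, 2.416, 0.002]
ft_force: [-0.7, 0.5, -0.3]
width: 23.6
grasp_force: 0.2
```

```bash
python3 - <<'E'
from h import *
o=readout.get_obs();print(o['t'],o['ee_pos']);beige('w5.png')
E
```

```text
6.7333 [634.25751574 -49.61165944  88.1591849 ]
(372, 322) 27.1 [673. -89.]
(273, 322) 27.1 [ 612. -100.]
(59, 227) 56.3 [485. -59.]
(322, 203) 45.6 [628. -17.]
```

Roll B is cradled and centred. I'll keep pushing.

>>> {"api": "servo_tool", "payload": {"plan": [[[0.45,-0.065,0.4,0,0,0,0],[0.45,-0.075,0.45,0,0,0,0],[0.45,-0.075,0.45,0,0,0,0],[0.45,-0.075,0.45,0,0,0,0],[0.45,-0.075,0.45,0,0,0,0]]]}}

```text
t: 7.2
ee_pos: [619.4, 38.3, 87.6]
orientation: [2.006, 2.416, 0.001]
ft_force: [1.3, -0.7, 1.0]
width: 23.9
grasp_force: 0.2
```

>>> {"api": "servo_tool", "payload": {"plan": [[[0.45,-0.075,0.45,0,0,0,0],[0.45,-0.075,0.45,0,0,0,0],[0.45,-0.075,0.45,0,0,0,0],[0.45,-0.075,0.45,0,0,0,0],[0.45,-0.075,0.45,0,0,0,0]]]}}

```text
t: 7.62
ee_pos: [604.2, 128.4, 87.6]
orientation: [2.006, 2.417, 0.002]
ft_force: [-0.4, 0.2, 0.1]
width: 24.2
grasp_force: 0.2
```

```bash
python3 - <<'E'
from h import *
o=readout.get_obs();print(o['t'],o['ee_pos']);beige('w6.png')
E
```

```text
7.6167 [604.20642958 128.36985044  87.56129109]
(372, 321) 28.1 [643.  90.]
(274, 321) 28.2 [583.  79.]
(322, 203) 45.7 [598. 161.]
```

View pics/w6.png

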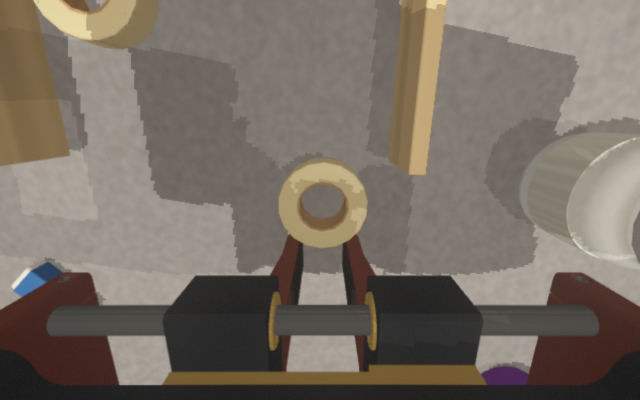

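Roll B at px (323,203) is clear of the wall on its right (inner base at column 390 or more). On to the finish.

>>> {"api": "servo_tool", "payload": {"plan": [[[0.45,-0.06,0.35,0,0,0,0],[0.45,-0.075,0.45,0,0,0,0],[0.45,-0.075,0.45,0,0,0,0],[0.45,-0.075,0.45,0,0,0,0],[0.45,-0.05,0.35,0,0,0,0]]]}}

```text
t: 8.08
ee_pos: [590.7, 210.1, 87.1]
orientation: [2.006, 2.417, 0.001]
ft_force: [0.3, -0.0, -0.1]
width: 24.5
grasp_force: 0.2
```

>>> {"api": "servo_tool", "payload": {"plan": [[[0.45,-0.04,0.25,0,0,0,0],[0.45,-0.03,0.15,0,0,0,0],[0.45,-0.01,0.08,0,0,0,0],[0.45,0,0,0,0,0,0],[0.45,0,0,0,0,0,0]]]}}

```text
t: 8.5
ee_pos: [587.8, 227.3, 86.6]
orientation: [-2.007, -2.417, 0.0]
ft_force: [0.0, 0.2, 0.7]
width: 24.1
grasp_force: 0.0
```

```bash
python3 - <<'E'
from h import *
o=readout.get_obs();print(o['t'],o['ee_pos']);beige('w7.png')
E
```

```text
8.5 [587.82930014 227.34264353  86.60302193]
(370, 322) 27.7 [626. 190.]
(274, 321) 28.2 [566. 179.]
(402, 253) 9.0 [632. 239.]
(9, 249) 49.8 [411. 200.]
(323, 201) 45.9 [582. 261.]
(125, 194) 56.5 [476. 245.]
(180, 95) 20.6 [502. 302.]
(73, 88) 12.4 [451. 296.]
(89, 81) 16.1 [459. 300.]
(26, 86) 27.6 [429. 292.]
```

>>> {"api": "servo_tool", "payload": {"plan": [[[0.45,0.05,-0.3,0,0,0,0],[0.45,0,0,0.8,0,0,0],[0.45,0,0,0.8,0,0,0],[0.45,-0.3,-0.8,0.5,0,0,-1],[0.45,-0.3,-0.8,0,0,0,-1]]]}}

```text
t: 8.97
ee_pos: [568.5, 151.3, 175.0]
orientation: [2.209, 2.227, 0.011]
ft_force: [1.4, -1.0, -0.0]
width: 24.2
grasp_force: 0.0
```

>>> {"api": "servo_tool", "payload": {"plan": [[[0.45,-0.3,-0.8,0,0,0,-1],[0.45,-0.3,-0.8,0,0,0,-1],[0.45,-0.3,-0.8,0,0,0,0],[0.45,-0.3,-0.8,0,0,0,0],[0.45,-0.3,-0.8,0,0,0,0]]]}}

```text
t: 9.38
ee_pos: [504.7, -10.8, 170.8]
orientation: [2.397, 2.031, -0.0]
ft_force: [0.6, 0.5, -0.4]
width: 24.2
grasp_force: 0.0
```

>>> {"api": "servo_tool", "payload": {"plan": [[[0.45,-0.3,-0.8,0,0,0,0],[0.45,-0.3,-0.8,0,0,0,0],[0.45,-0.2,-0.8,0,0,0,0],[0.45,0,0,0,0,0,0],[0.45,0,0,0,0,0,0]]]}}

```text
t: 9.8
ee_pos: [473.0, -106.6, 170.8]
orientation: [2.401, 2.026, 0.0]
ft_force: [-0.0, 0.6, -0.9]
width: 24.3
grasp_force: 0.0
```

```bash
python3 - <<'E'
from h import *
o=readout.get_obs();m=Rt.from_rotvec(o['orientation']).as_matrix();print(o['t'],o['ee_pos'],np.degrees(np.arctan2(m[1,1],m[0,1])))
beige('w8.png')
E
```

```text
9.8 [ 473.04275689 -106.59477307  170.7695866 ] -9.672100986364551
(372, 328) 21.5 [ 502. -232.]
(272, 324) 23.5 [ 405. -212.]
(323, 163) 30.9 [481. -64.]
```

View pics/w8.png

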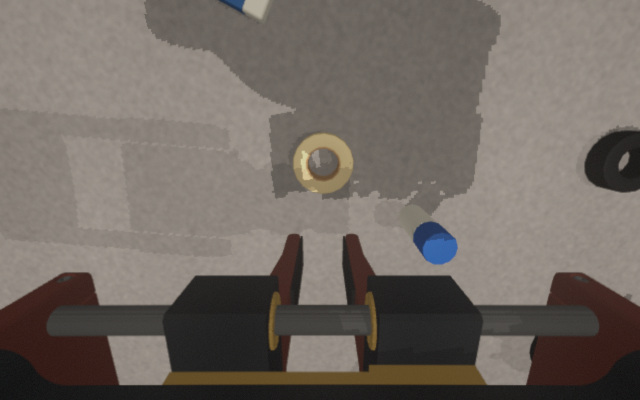

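Roll C at px (323,163) is centred. The glue stick (cap (438,243), foot near (418,215)) stands right of the right finger. The eraser's near corner is at (263,18). I'll check both against the path.

```bash
python3 - <<'E'
from h import *
o=readout.get_obs()
print(wpx2w(o,[(257,20),(270,0)],12).round(0),wpx2w(o,[(438,243)],70).round(0),wpx2w(o,[(412,208)],0).round(0))
E
```

```text
[[451.  47.  12.]
 [463.  58.  12.]] [[ 552. -123.   70.]] [[ 555. -121.   -0.]]
```

>>> {"api": "servo_tool", "payload": {"plan": [[[0.45,0,0,-0.6,0,0,0],[0.45,0,0,-0.7,0,0,0],[0.45,0,0,-0.5,0,0,0],[0.45,0,0,-0.28,0,0,0],[0.45,0,0,0,0,0,0]]]}}

```text
t: 10.27
ee_pos: [472.9, -103.2, 85.5]
orientation: [-2.392, -2.031, 0.004]
ft_force: [-0.7, 0.1, -0.1]
width: 24.6
grasp_force: 0.0
```

>>> {"api": "servo_tool", "payload": {"plan": [[[0.45,0.02,0.1,0,0,0,0],[0.45,0.045,0.25,0,0,0,0],[0.45,0.07,0.4,0,0,0,0],[0.45,0.08,0.45,0,0,0,0],[0.45,0.08,0.45,0,0,0,0]]]}}

```text
t: 10.68
ee_pos: [486.6, -37.0, 88.8]
orientation: [2.395, 2.03, 0.003]
ft_force: [0.3, -0.0, 0.5]
width: 23.7
grasp_force: 0.1
```

```bash
python3 - <<'E'
from h import *
o=readout.get_obs();print(o['t'],o['ee_pos']);beige('w9.png')
E
```

```text
10.6833 [486.57441674 -36.97394999  88.8480878 ]
(372, 324) 25.0 [511. -89.]
(272, 324) 25.0 [448. -79.]
(321, 201) 45.3 [492.  -3.]
```

>>> {"api": "servo_tool", "payload": {"plan": [[[0.45,0.07,0.4,0,0,0,0],[0.45,0.08,0.45,0,0,0,0],[0.45,0.08,0.45,0,0,0,0],[0.45,0.08,0.45,0,0,0,0],[0.45,0.08,0.45,0,0,0,0]]]}}

```text
t: 11.15
ee_pos: [501.9, 51.2, 88.8]
orientation: [2.395, 2.032, 0.003]
ft_force: [-0.2, 0.3, -0.0]
width: 24.1
grasp_force: 0.2
```

>>> {"api": "servo_tool", "payload": {"plan": [[[0.45,0.08,0.45,0,0,0,0],[0.45,0.08,0.45,0,0,0,0],[0.45,0.08,0.45,0,0,0,0],[0.45,0.08,0.45,0,0,0,0],[0.45,0.08,0.45,0,0,0,0]]]}}

```text
t: 11.57
ee_pos: [517.8, 141.4, 88.9]
orientation: [2.395, 2.032, 0.003]
ft_force: [-0.2, -0.7, -0.5]
width: 24.0
grasp_force: 0.1
```

```bash
python3 - <<'E'
from h import *
o=readout.get_obs();print(o['t'],o['ee_pos']);beige('w10.png')
E
```

```text
11.5667 [517.75619489 141.36100129  88.85098725]
(372, 322) 27.1 [542.  91.]
(273, 322) 27.6 [480. 101.]
(322, 201) 45.3 [523. 175.]
(204, 83) 58.6 [476. 245.]
(534, 26) 21.4 [636. 243.]
(417, 20) 58.3 [582. 254.]
```

>>> {"api": "servo_tool", "payload": {"plan": [[[0.45,0.06,0.35,0,0,0,0],[0.45,0.06,0.35,0,0,0,0],[0.45,0.04,0.25,0,0,0,0],[0.45,0.02,0.12,0,0,0,0],[0.45,0.01,0.06,0,0,0,0]]]}}

```text
t: 12.03
ee_pos: [525.0, 185.8, 87.6]
orientation: [2.395, 2.033, 0.001]
ft_force: [-0.6, -0.5, 0.7]
width: 23.7
grasp_force: 0.3
```

>>> {"api": "servo_tool", "payload": {"plan": [[[0.45,0,0,0,0,0,0],[0.45,-0.05,-0.3,0,0,0,0],[0.45,0,0,0.8,0,0,0],[0.45,0,0,1,0,0,0],[0.45,0,0,1,0,0,0]]]}}

```text
t: 12.45
ee_pos: [521.5, 171.0, 199.4]
orientation: [-2.396, -2.029, 0.006]
ft_force: [0.2, 0.7, -0.6]
width: 23.9
grasp_force: 0.0
```

>>> {"api": "servo_tool", "payload": {"plan": [[[0.45,0,-0.8,0.8,0,0,0],[0.45,0,-0.9,0.5,0,0,0],[0.45,0,-0.9,0,0,0,0],[0.45,0,-0.9,0,0,0,0],[0.45,0,-0.9,0,0,0,0]]]}}

```text
t: 12.87
ee_pos: [521.8, -3.3, 249.4]
orientation: [2.396, 2.031, 0.001]
ft_force: [2.0, 0.9, -0.2]
width: 24.2
grasp_force: 0.0
```

>>> {"api": "servo_tool", "payload": {"plan": [[[0.45,0,-0.9,0,0,0,0],[0.45,0,-0.9,0,0,0,0],[0.45,0,-0.9,0,0,0,0],[0.45,0,0,0,0,0,0],[0.45,0,0,0,0,0,0]]]}}

```text
t: 13.28
ee_pos: [521.7, -111.1, 248.6]
orientation: [-2.4, -2.026, 0.001]
ft_force: [0.2, 0.0, 0.2]
width: 24.3
grasp_force: 0.0
```

```bash
python3 - <<'E'
from h import *
print(readout.get_obs()['ee_pos']);im=grab('top','t11.png')
h=cv2.cvtColor(im,cv2.COLOR_RGB2HSV)
cv2.imwrite('pics/t11c.png',cv2.resize(im[90:290,100:400,::-1],None,fx=2.6,fy=2.6,interpolation=2))
E
```

```text
[ 521.69860581 -111.077056    248.61626128]
```

View pics/t11c.png

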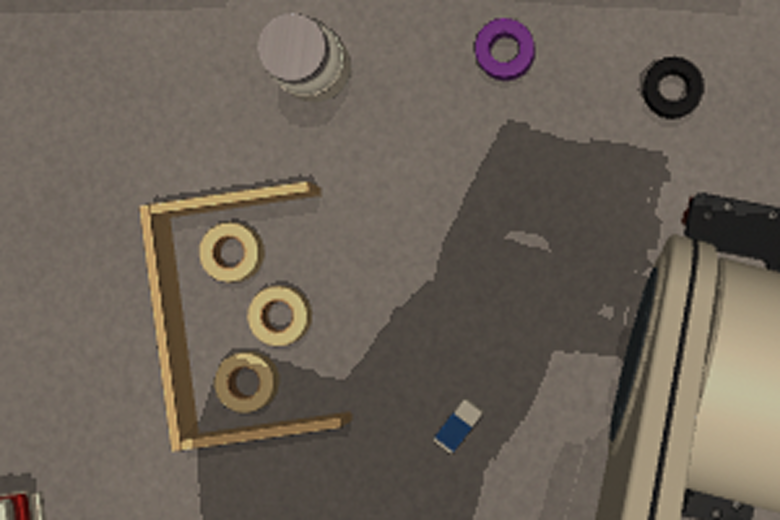

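All three rolls lie flat inside the bay (crop px (230,252), (278,316) and (244,382)), well behind the front edge. The eraser and jar are where they were, and the arm is clear.

```bash
python3 - <<'E'
from h import *
from workcell import close_job
print(px2w('top',[(206.9,211.5)],17).round(0));print(close_job())
E
```

```text
[[528. 216.  17.]]
the job is handed in; nothing more can be done
None
```

All three rolls were swept flat into the bay, the front-most centre about 49 mm behind its front edge. The eraser and jar showed no movement in the last picture; the glue stick, pen pot and stapler weren't clearly visible there. The job was handed in at about 13 s, and no verdict came back.

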